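# Hand in a bath tag and count the guests

## Robot

A 6-joint arm with a two-finger parallel gripper is mounted at the origin on the work surface. World frame = base frame: x ahead of the robot, y to its left, z up, the work surface at z = 0. Lengths are in m, angles in rad, forces in N, time in s.
With the tool pointing down it reaches from about 0.3 to 0.775 m from the base axis. Payload 14.6 kg.
Tool frame: the origin (TCP) lies on the mounting face of the last link; the fingertips stand 173 mm ahead of it and the grasp point (between the pads) lies ahead of it (env.grip_depth is the z of the grasp point in the tool frame, in m); z points along the fingers, y is the direction in which the jaws open and shut (so a half turn about z gives the same grasp; the last joint's range is limited). The gripper opens to 85 mm and grips with 20 to 120 N. Pads are 22 mm wide; open, the fingers measure 114 mm over their backs; the gripper's body (76 mm by 85 mm) begins 54 mm behind the grasp point. The pads swing forward as they close: fully open they stand 13 mm farther back than shut.
Start: joints at [1.248, 0.3, 1.521, -0, 1.321, -0.067], TCP at [0.139, 0.532, 0.405] pointing down, gripper open.
Joint ranges: [-3.03, 3.03], [-0.79, 2.21], [0.23, 2.52], [-1.04, 4.18], [0, 3.07], [-2.55, 2.55]. Speed limits (rad/s): [2.22, 2.22, 2.57, 3.14, 3.14, 3.14].

## Interface

Orientations are given as a 3x3 rotation matrix whose columns are the frame's x, y, z axes.
In Python, from station import env gives the robot as it stands.
- The arm moves only by the tool jog_arm, never from a script. Its argument "commands" is a list that holds one entry, the list of rows, each a list of 7 numbers: the opening, from 0 (shut) to 1 (fully open), then the shift along the world's x, y, z in mm, then the turn, a rotation vector about the world's x, y, z in rad. In form: [[[claw, dx, dy, dz, rx, ry, rz], ...]]. A call has 1 to 12 rows; each row is the pose to reach, as a shift and turn from the pose measured when the call began; what a row does not reach only later rows make up. A row lasts 1/12 s, in which the tool goes at most 41.7 mm and 7.16 degrees, less where a joint would pass 70% of its speed; a pose out of reach is approached as far as the arm can. A call with a gripper value outside its range is refused whole. The fingers move at their own pace and stop on an object; "grip_force" is the grip in N (left out, the last holds). Time passes only in rows, so rows that repeat a pose let the fingers close. It gives the time, the measured TCP pose, the force and the opening at its end, in the units of the state.
- env.read_state(): the state, without advancing time (a new reading comes with each control period).
- env.grab_frame(name): name is "scene" or "top" or "wrist"; returns a dict with "pixels" (480x640x3 uint8, red, green, blue), "camera_matrix" (3x3 intrinsics, pixels), "eye" and "rotation" of the camera in the world. Camera axes: x right, y down, z forward; pixel columns grow to the right and rows downward; lengths in m; the calibration is good to about 2 mm. A picture is of the moment at which its call begins. There is no depth.
- env.hand_in(): hands the job in, once; it reports no verdict.
The state is a dict: "t": time; "qpos": joint angles; "qd": joint speeds; "joint_efforts": joint torques, N m; "tcp_pos": TCP position; "orientation": TCP orientation; "ft_force": force on the tool from outside, world axes, zero at the start; "moment": the same for the moment, N m; "width": finger opening in m.
Only numpy, scipy, OpenCV 4.12 (cv2) and the standard library are available. Lean on these libraries where they do the work, as an engineer would, in place of code of your own. Each camera call takes 0.05 s, during which the arm holds its last target. There are 200 camera calls.

## Task

A party of three has handed back the tall wooden tag of their private bath: take it from the stand and push it through the slot in the sloping lid of the returns crate, so that it drops right inside. Count the three guests on the lever counter with three full strokes of its lever, no more and no fewer, each pressed down to the stop without forcing it and let all the way up again. Leave the two short tags in the stand and everything else on the table as it is.

Things in the scene. Friction and masses are not known exactly. Their poses are not given: they have to be found in the camera images.
- tall_tag: The tall tag: a flat wooden board 8 mm thick (its x), 44 mm wide (its y), 100 mm tall (its z), about 36 g, upright and loose in one of the stand's three slots (which one changes), flat sides towards and away from the robot. Origin at the centre of its lower end, at first 12 mm above the table; its upper 70 mm stand free above the stand.
- tall_tag_mid (a point): The middle of the tall tag, halfway up its height; axes as tall_tag.
- short_tag_a: A short wooden tag, 8 x 44 x 66 mm, else like the tall one, in another slot of the stand, its top 78 mm above the table (the tall tag's: 112 mm). To be left alone. Origin at the centre of its lower end.
- short_tag_b: The second short tag, the same as short_tag_a, in the remaining slot. To be left alone.
- stand: The tag stand: a plain wooden block 150 (x) x 75 (y) x 42 mm, fixed to the table, left or right of the crate; origin at the centre of its underside, z up, x away from the robot. Three slots side by side at x = -45, 0 and +45 mm, each 30 mm deep and 2 mm wider than a tag, so that a tag can lean a little.
- crate: The returns crate: grey plastic, 220 (x) x 200 (y) mm, fixed; walls and floor 4 mm. Its front wall (towards the robot) is 90 mm high, its back wall 217 mm, so its white sliding lid slopes up away from the robot at 30 degrees. Empty inside, open only by the slot. Origin at the centre of its underside, z up, x from front to back, y to the left.
- lid: The crate's white lid, shut and latched. Origin at the centre of the slot's mouth, on the lid's outer face, 142 mm above the table. z: the lid's outward normal, leaning 30 degrees from vertical towards the robot; x up the slope; y along the slot (level). The lid is flat for 45 mm round the slot (ribs 2 mm high lower down, a finger bar 12 mm high 125 mm up the slope).
- slot_exit (a point): The lower end of the slot's throat, 18 mm behind the lid's face along the lid's -z; axes as the lid. The slot is 48 mm long (y), 11 mm wide (x), square-edged and straight, so a tag passes only along the lid's z; an upright one jams. The fingers do not fit in. Let go with most of its length inside, the tag slides in by its own weight, or with a push on its end, and falls to the floor.
- counter: The lever counter: a grey steel case 90 x 64 mm, 92 mm high, on a base plate 140 x 104 mm, screwed down on the other side of the crate from the stand; origin at the centre of the plate's underside, z up, x away from the robot. A steel arm on its -y side carries a wide black paddle in front of the case, towards the robot.
- lever_pad (a point): The middle of the upper face of the lever's paddle (24 mm fore and aft, 58 mm across, 6 mm thick); moves with the lever. At rest about 93 mm above the table, at the stop about 37 mm; 60 to 68 mm in front of the counter's origin and 12 mm to its -y side, 24 mm or more in front of the case.
- lever_axis (a point): The lever's axis, level along the counter's y, 12 mm behind the counter's origin and 62 mm above the table; the pad is 80 mm from it. Press the paddle straight down; it springs back up by itself in about 0.2 s. It takes about 2 N at first, 5 to 6 N near the end, then a firm rubber stop that gives 1 mm per 10 N.
- lever (a joint): Angle of the lever in rad: 0 up at rest, 0.724 where it meets its rubber stop. The ratchet takes the next tooth only in the last part of the stroke (beyond 0.62 rad) and only a stroke to the stop brings the drum squarely to its next face; a shorter one is not counted or leaves the drum between faces. The next stroke counts only after the lever has come fully up.
- drum (a joint): Angle of the counting drum in rad: 0 at the start, 0.628 more for each full stroke, about 1.89 after three. It turns one way only and cannot be turned back. A window in the top of the case shows one of its ten faces, with 0 to 9 black pips: blank at the start, three pips in the end.
- cup: Yellow plastic measuring cup, 82 mm across, 85 mm high, at the back right. To be left alone. Origin at the centre of its underside.
- ladle: Aluminium ladle lying in front on the left, near the robot, bowl 84 mm across, 30 mm high, 300 mm long; origin under the bowl, handle along its -x. To be left alone.
- jar: Small glass jar with a twist cap, 62 mm across, 85 mm high, at the back left. To be left alone. Origin at the centre of its underside.
- trivet: Folded stainless trivet, a flat frame 178 x 108 x 17 mm between the robot and the crate. To be left alone. Origin at the centre of its underside.
- brush: Wooden scrubbing brush lying in front on the right, near the robot, 170 mm long, 42 mm wide, 20 mm high. To be left alone. Origin at its middle on the table.
Not all that is in view belongs to the job. Leave any red look-alike of the tall_tag alone.

How it is judged:
By the outcome, as a careful person would: the job done as asked, in the order asked, and still so for the second after the job is handed in, with the robot touching nothing.
It also fails if it takes over 62 s, if anything falls off the work surface, if the arm or the gripper's body presses on something with over 40 N, if the wrist force passes 120 N, or if a joint passes its speed limit or range.

## Working session

There is one attempt and no reset: what is moved stays moved. The work goes in short steps, Python scripts to look and compute and a tool call to move; the robot and the scene stay as the last step left them, time stands still between calls to the robot, and variables do not carry over. Pictures are saved under pics/ and viewed, about 8 in all and at most 12, crops included, and the job is handed in when it is done.

Besides the shell and the picture viewer there is one more tool, called after "Call:" as a command line: name --argument value ..., lists and objects as JSON in quotes. jog_arm: Moves the arm, as the interface text tells. Its arguments: {"type":"object","properties":{"commands":{"type":"array","items":{"type":"array","items":{"type":"array","items":{"type":"number"}}}},"grip_force":{"type":"number"}},"required":["commands"]}

```bash
mkdir -p pics; ls; python3 - <<'E'
from station import env
import cv2, numpy as np
s=env.read_state()
for k,v in s.items(): print(k,np.round(v,3).tolist())
print(env.grip_depth)
for n in ["scene","top"]:
    f=env.grab_frame(n); cv2.imwrite(f"pics/{n}0.png",f["pixels"][:,:,::-1])
    np.savez(f"pics/{n}0.npz",**f)
    print(n,f["camera_matrix"].tolist(),np.round(f["eye"],4),np.round(f["rotation"],4).tolist())
E
```

```text
pics
t 0.0
qpos [1.248, 0.3, 1.522, 0.0, 1.321, -0.067]
qd [0.001, 0.001, -0.001, -0.0, -0.0, 0.0]
joint_efforts [0.0, -54.35, -36.18, -0.0, 0.004, -0.0]
tcp_pos [0.139, 0.532, 0.404]
orientation [[-0.967, 0.253, -0.0], [0.253, 0.967, -0.001], [0.0, -0.001, -1.0]]
ft_force [0.022, 0.621, -0.123]
moment [-0.022, -0.001, -0.019]
width 0.085
0.1547
scene [[437.97451443490803, 0.0, 322.7111427734986], [0.0, 437.97451443490803, 241.55920594857727], [0.0, 0.0, 1.0]] [1.0731 0.1758 0.6856] [[-0.252, 0.6652, -0.7029], [0.9676, 0.1622, -0.1934], [-0.0146, -0.7288, -0.6845]]
top [[578.1066226687745, 0.0, 315.40238163869833], [0.0, 578.1066226687745, 236.15838342054948], [0.0, 0.0, 1.0]] [ 0.2371 -0.0086  1.3966] [[0.018, -0.9811, 0.1929], [-0.9997, -0.0212, -0.0146], [0.0184, -0.1926, -0.9811]]
```

View pics/scene0.png

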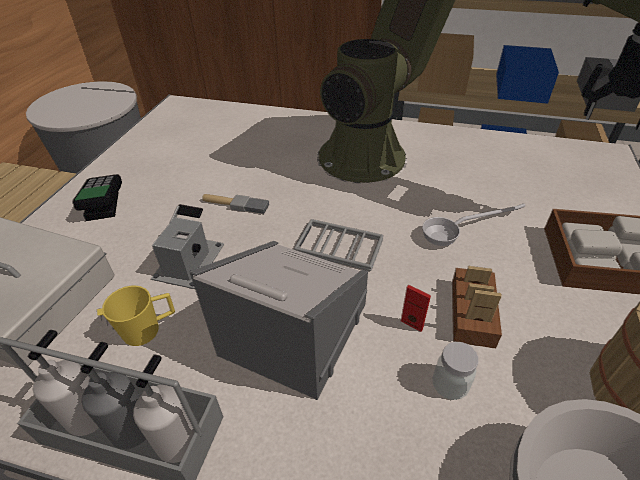

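View pics/top0.png

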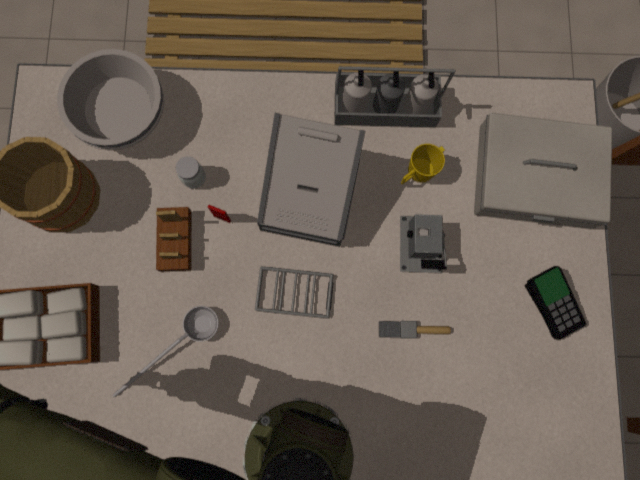

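The stand is on the left at about (173,239) in the top view. The slot is at (307,188) and the counter is on the right at (428,243). The red decoy is at (219,213). I'll enlarge the parts that matter.

```bash
python3 - <<'E'
import cv2,numpy as np
t=cv2.imread("pics/top0.png");s=cv2.imread("pics/scene0.png")
r=lambda im,x,y,w,h,W,H:cv2.resize(im[y:y+h,x:x+w],(W,H),interpolation=cv2.INTER_CUBIC)
a=np.hstack([r(t,145,195,60,90,200,300),r(t,255,105,120,150,240,300),r(t,390,200,72,90,240,300)])
b=np.hstack([r(s,440,250,75,112,200,300),r(s,190,235,160,100,480,300)])
cv2.imwrite("pics/c1.png",np.vstack([a,b]))
E
```

```text
(no output)
```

View pics/c1.png

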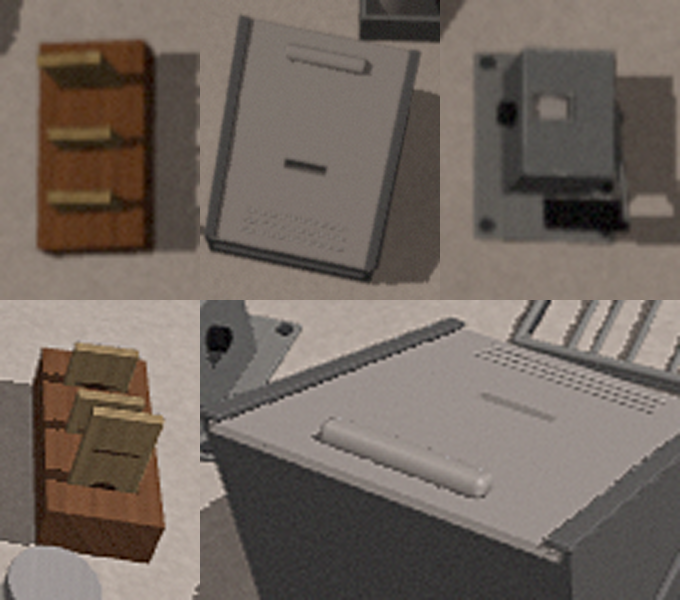

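The tall tag is in the farthest slot, at crop (77,62), which is about (168,214) in the top view. Next I'll measure the tag tops, slot, crate edges and paddle.

```bash
cat > h.py <<'E'
import numpy as np, cv2
def ray(f,u,v):
    K=f["camera_matrix"]; d=f["rotation"]@np.linalg.solve(K,[u,v,1.0]); return np.array(f["eye"]),d
def onz(f,u,v,z):
    e,d=ray(f,u,v); return e+d*(z-e[2])/d[2]
def onplane(f,u,v,p,n):
    e,d=ray(f,u,v); return e+d*(np.dot(np.array(p)-e,n)/np.dot(d,n))
def tri(fs,uvs):
    A=np.zeros((3,3));b=np.zeros(3)
    for f,(u,v) in zip(fs,uvs):
        e,d=ray(f,u,v); d=d/np.linalg.norm(d); P=np.eye(3)-np.outer(d,d); A+=P;b+=P@e
    return np.linalg.solve(A,b)
def proj(f,p):
    c=np.array(f["rotation"]).T@(np.array(p)-f["eye"]); q=f["camera_matrix"]@c; return q[:2]/q[2]
def blobs(mask,x,y,w,h,amin=5):
    m=np.zeros_like(mask); m[y:y+h,x:x+w]=mask[y:y+h,x:x+w]
    n,l,st,c=cv2.connectedComponentsWithStats(m.astype(np.uint8))
    out=[]
    for i in range(1,n):
        if st[i,4]>=amin:
            pts=np.argwhere(l==i)[:,::-1].astype(np.float32)
            out.append((c[i].round(2).tolist(),int(st[i,4]),st[i,:4].tolist(),cv2.minAreaRect(pts)))
    return out
E
python3 - <<'E'
from h import *
t=dict(np.load("pics/top0.npz")); s=dict(np.load("pics/scene0.npz"))
hsv=cv2.cvtColor(t["pixels"],cv2.COLOR_RGB2HSV); g=cv2.cvtColor(t["pixels"],cv2.COLOR_RGB2GRAY)
print(hsv[205:220:2,160:185:6].tolist())
print("tag tops"); m=(hsv[...,0]>=16)&(hsv[...,0]<32)&(hsv[...,1]>70)&(hsv[...,2]>105)
for b,z in zip(blobs(m,150,200,50,80),[.112,.078,.078]):
    print(b); box=cv2.boxPoints(b[3]); print(onz(t,*b[0],z).round(4), [onz(t,*p,z).round(3).tolist() for p in box])
print("stand"); m=(hsv[...,0]<14)&(hsv[...,1]>90)
for b in blobs(m,150,200,45,80,300): print(b)
print("slot"); m=g<85
for b in blobs(m,290,175,35,28,10):
    print(b, onz(t,*b[0],.142).round(4),[onz(t,*p,.142).round(3).tolist() for p in cv2.boxPoints(b[3])])
print("paddle"); m=g<35
for b in blobs(m,415,250,40,25,20):
    print(b, onz(t,*b[0],.093).round(4),[onz(t,*p,.093).round(3).tolist() for p in cv2.boxPoints(b[3])])
# crate rail corners from crop: (245,15),(418,50),(372,282),(208,240) crop -> /2 scale
for nm,(u,v),z in [("backL",(245,15),.217),("backR",(419,50),.217),("frontR",(372,282),.09),("frontL",(208,240),.09)]:
    print(nm,onz(t,255+(u-200)/2,105+v/2,z).round(4))
for nm,(u,v),z in [("backL",(475,52),.006),("frontL",(475,240),.006)]:
    print("plate",nm,onz(t,390+(u-440)/3.333,200+v/3.333,z).round(4))
E
```

```text
[[[14, 40, 139], [12, 43, 137], [14, 47, 141], [13, 47, 142], [13, 47, 136]], [[12, 59, 125], [14, 78, 117], [13, 97, 113], [12, 106, 111], [12, 121, 97]], [[13, 188, 91], [13, 190, 90], [13, 163, 97], [12, 184, 94], [15, 193, 82]], [[15, 138, 111], [17, 132, 116], [19, 116, 127], [12, 168, 97], [11, 167, 87]], [[20, 125, 122], [18, 131, 109], [18, 127, 116], [13, 166, 86], [13, 171, 85]], [[18, 142, 63], [20, 133, 50], [19, 113, 54], [14, 134, 55], [12, 181, 83]], [[15, 136, 58], [17, 109, 49], [15, 138, 48], [21, 161, 46], [14, 213, 49]], [[12, 170, 87], [18, 172, 46], [17, 159, 45], [17, 144, 46], [11, 154, 53]]]
tag tops
([164.81, 212.09], 57, [156, 210, 19, 6], ((164.960205078125, 212.40269470214844), (3.991140127182007, 18.226207733154297), 86.18592071533203))
[0.538  0.3154 0.112 ] [[0.54, 0.336, 0.112], [0.544, 0.295, 0.112], [0.534, 0.294, 0.112], [0.531, 0.335, 0.112]]
([168.64, 234.5], 42, [160, 233, 18, 4], ((168.51107788085938, 234.6659698486328), (2.46120285987854, 17.161903381347656), 86.18592071533203))
[0.4929 0.3116 0.078 ] [[0.494, 0.332, 0.078], [0.497, 0.293, 0.0
[... 550 characters left out ...]
93, 0.017, 0.142], [0.602, 0.016, 0.142], [0.595, -0.03, 0.142], [0.586, -0.029, 0.142]]
paddle
([434.72, 255.69], 29, [427, 254, 15, 4], ((434.0, 255.5), (3.0, 14.0), 90.0)) [ 0.4537 -0.3023  0.093 ] [[0.457, -0.285, 0.093], [0.458, -0.317, 0.093], [0.451, -0.317, 0.093], [0.45, -0.284, 0.093]]
([433.02, 264.04], 206, [421, 260, 25, 11], ((433.0, 265.0), (10.0, 24.0), 90.0)) [ 0.4343 -0.298   0.093 ] [[0.443, -0.271, 0.093], [0.444, -0.326, 0.093], [0.421, -0.325, 0.093], [0.42, -0.27, 0.093]]
backL [0.7404 0.0609 0.217 ]
backR [ 0.7051 -0.1281  0.217 ]
frontR [ 0.4722 -0.0873  0.09  ]
frontL [0.5174 0.1026 0.09  ]
plate backL [ 0.5669 -0.2391  0.006 ]
plate frontL [ 0.4262 -0.2376  0.006 ]
```

Call:
jog_arm --commands '[[[0.5,399,-217,-30,0,0,-1.24],[0.5,399,-217,-30,0,0,-1.24],[0.5,399,-217,-30,0,0,-1.24],[0.5,399,-217,-30,0,0,-1.24],[0.5,399,-217,-30,0,0,-1.24],[0.5,399,-217,-30,0,0,-1.24],[0.5,399,-217,-30,0,0,-1.24],[0.5,399,-217,-30,0,0,-1.24],[0.5,399,-217,-30,0,0,-1.24],[0.5,399,-217,-30,0,0,-1.24],[0.5,399,-217,-30,0,0,-1.24],[0.5,399,-217,-30,0,0,-1.24]]]' --grip_force 30

```text
t: 1.1
tcp_pos: [0.5425, 0.3113, 0.3725]
orientation: [[-0.069, 0.998, -0.002], [0.998, 0.069, -0.001], [-0.001, -0.002, -1.0]]
ft_force: [-1.0, 0.3, -0.5]
width: 0.0427
```

```bash
python3 - <<'E'
from station import env
from h import *
f=env.grab_frame("wrist"); np.savez("pics/w1.npz",**f); cv2.imwrite("pics/w1.png",f["pixels"][:,:,::-1])
s=env.read_state()
print(s["t"],s["tcp_pos"].round(4) if hasattr(s["tcp_pos"],'round') else s["tcp_pos"],np.round(s["orientation"],3).tolist(),np.round(s["qpos"],3),s["ft_force"],s["width"])
print(np.round(f["eye"],3),np.round(f["rotation"],3).tolist())
for p in [(.538,.3154,.112),(.5336,.3368,.112),(.542,.294,.112)]: print(proj(f,p).round(1))
E
```

```text
1.15 [0.5404 0.313  0.3727] [[-0.071, 0.997, -0.003], [0.997, 0.071, -0.001], [-0.001, -0.003, -1.0]] [0.466 0.492 1.33  0.    1.322 0.395] [-1.48064882  0.27976087 -0.47598826] 0.04305514870474406
[0.537 0.393 0.341] [[0.998, 0.067, 0.02], [0.07, -0.946, -0.317], [-0.002, 0.317, -0.948]]
[307.5 236.9]
[302.6 203.6]
[311.6 268.4]
```

View pics/w1.png

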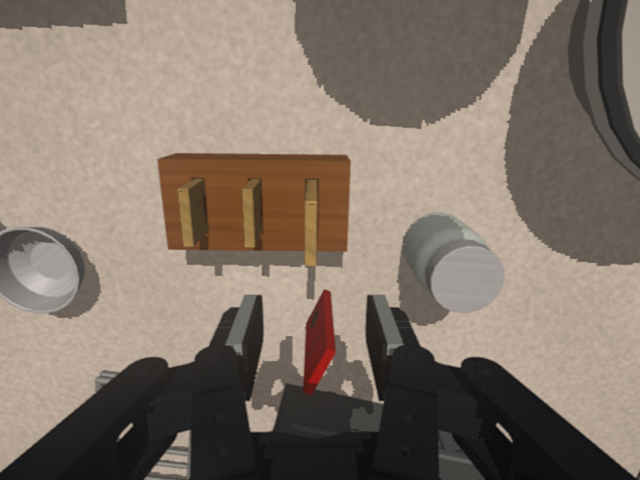

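The tall tag is in the rightmost slot of this view, with its top strip at about cols 305–317, rows 197–265. My prediction was (307.5,237). I'll refine it.

```bash
python3 - <<'E'
from h import *
f=dict(np.load("pics/w1.npz")); hsv=cv2.cvtColor(f["pixels"],cv2.COLOR_RGB2HSV)
for r in (185,195,215,235,255,263): print(r,hsv[r,302:322:2].tolist())
m=(hsv[...,0]>=17)&(hsv[...,0]<30)&(hsv[...,1]>70)&(hsv[...,2]>125)
for b in blobs(m,295,170,30,110,30):
    print(b[:3]); q=cv2.boxPoints(b[3]); print(q.round(1).tolist()); print(onz(f,*b[0],.112).round(4),onz(f,*b[3][0],.112).round(4),[onz(f,*p,.112).round(4).tolist() for p in q])
E
```

```text
185 [[13, 167, 131], [13, 164, 118], [16, 134, 93], [18, 133, 123], [18, 133, 125], [18, 132, 129], [18, 129, 134], [17, 129, 109], [13, 154, 91], [13, 167, 130]]
195 [[13, 167, 122], [13, 161, 108], [18, 135, 121], [19, 136, 129], [18, 133, 132], [19, 130, 133], [18, 130, 137], [17, 131, 117], [12, 154, 96], [13, 165, 122]]
215 [[13, 178, 112], [16, 147, 123], [19, 137, 156], [18, 140, 160], [18, 139, 161], [18, 137, 162], [19, 134, 165], [18, 132, 131], [13, 156, 95], [13, 163, 114]]
235 [[12, 163, 119], [16, 147, 125], [19, 134, 156], [18, 134, 158], [18, 133, 159], [19, 136, 157], [19, 138, 157], [17, 135, 119], [13, 167, 110], [12, 165, 128]]
255 [[14, 44, 109], [18, 102, 123], [18, 136, 167], [18, 135, 168], [18, 138, 163], [18, 134, 156], [18, 136, 152], [17, 102, 122], [15, 46, 111], [14, 46, 111]]
263 [[14, 46, 110], [17, 98, 115], [18, 136, 159], [18, 130, 169], [19, 133, 171], [18, 136, 169], [18, 135, 168], [17, 110, 130], [14, 45, 108], [17, 50, 107]]
([310.57, 226.54], 895, [305, 181, 12, 85])
[[305.0, 181.0], [316.0, 181.0], [316.0, 265.0], [305.0, 265.0]]
[0.5394 0.3224 0.112 ] [0.5393 0.3247 0.112 ] [[0.5342, 0.3508, 0.112], [0.5408, 0.3513, 0.112], [0.5447, 0.2966, 0.112], [0.5376, 0.2961, 0.112]]
```

Call:
jog_arm --commands '[[[0.5,-1,4,-40,0,0,0],[0.5,-1,4,-80,0,0,0],[0.5,-1,4,-110,0,0,0],[0.5,-1,4,-118,0,0,0],[0.5,-1,4,-118,0,0,0],[0,-1,4,-118,0,0,0],[0,-1,4,-118,0,0,0],[0,-1,4,-118,0,0,0],[0,-1,4,-118,0,0,0],[0,-1,4,-118,0,0,0],[0,-1,4,-118,0,0,0]]]' --grip_force 40

```text
t: 2.07
tcp_pos: [0.5397, 0.3172, 0.2572]
orientation: [[-0.071, 0.997, 0.0], [0.997, 0.071, 0.001], [0.001, 0.0, -1.0]]
ft_force: [-1.4, -0.3, 5.5]
width: 0.0075
```

Call:
jog_arm --commands '[[[0,0,0,25,0,0,0],[0,0,0,60,0,0,0],[0,0,0,100,0,0,0],[0,0,0,140,0,0,0],[0,0,0,170,0,0,0],[0,0,0,170,0,0,0]]]'

```text
t: 2.57
tcp_pos: [0.5392, 0.317, 0.4363]
orientation: [[-0.071, 0.997, 0.012], [0.997, 0.071, 0.007], [0.006, 0.012, -1.0]]
ft_force: [-0.2, 0.6, 0.4]
width: 0.0072
```

```bash
cat >> h.py <<'E'
from scipy.spatial.transform import Rotation as Ro
slot=np.array([.594,-.0066,.142]); psi=-.185
def lidR(psi=psi):
    return (Ro.from_euler('z',psi)*Ro.from_euler('y',-np.pi/6)).as_matrix()
def toolR(psi=psi):
    L=lidR(psi); return np.stack([L[:,1],L[:,0],-L[:,2]],1)
def move(s,p,R):
    d=(np.array(p)-s["tcp_pos"])*1000; r=Ro.from_matrix(R@np.array(s["orientation"]).T).as_rotvec(); return d.round(1).tolist(),r.round(4).tolist()
E
python3 - <<'E'
from station import env
from h import *
s=env.read_state(); n=lidR()[:,2]; print(n, s["tcp_pos"],s["width"],s["ft_force"])
print(np.array(s["orientation"]).round(3).tolist(), move(s,slot+n*.295,toolR()))
E
```

```text
[-0.49146813  0.09197327  0.8660254 ] [0.53917899 0.31699149 0.43626239] 0.0071594989761044414 [-0.19621379  0.6445745   0.43126634]
[[-0.071, 0.997, 0.012], [0.997, 0.071, 0.007], [0.006, 0.012, -1.0]] ([-90.2, -296.5, -38.8], [-0.0347, -0.5117, -0.2521])
```

Call:
jog_arm --commands '[[[0,-12,-40,0,-0.004,-0.06,-0.03],[0,-24,-80,0,-0.009,-0.13,-0.06],[0,-36,-119,0,-0.013,-0.2,-0.1],[0,-48,-158,0,-0.017,-0.27,-0.13],[0,-60,-197,0,-0.022,-0.34,-0.16],[0,-72,-236,0,-0.028,-0.41,-0.2],[0,-84,-275,-10,-0.035,-0.48,-0.23],[0,-90,-296,-30,-0.035,-0.512,-0.252],[0,-90,-296,-39,-0.035,-0.512,-0.252],[0,-90,-296,-39,-0.035,-0.512,-0.252],[0,-90,-296,-39,-0.035,-0.512,-0.252]]]'

```text
t: 3.48
tcp_pos: [0.4493, 0.0213, 0.3981]
orientation: [[0.184, 0.851, 0.492], [0.983, -0.159, -0.092], [-0.0, 0.501, -0.866]]
ft_force: [0.8, 0.0, 0.5]
width: 0.0075
```

```bash
python3 - <<'E'
from station import env
from h import *
s=env.read_state(); n=lidR()[:,2]
f=env.grab_frame("wrist"); np.savez("pics/w2.npz",**f)
g=env.grab_frame("scene"); np.savez("pics/s2.npz",**g)
print(s["t"],s["tcp_pos"],s["width"],np.array(s["orientation"]).round(3).tolist(), move(s,slot+n*.295,toolR()))
print("slot in wrist",proj(f,slot),"scene",proj(g,slot))
R=np.array(s["orientation"]); tip=s["tcp_pos"]+R[:,2]*.245
print("tip",tip,proj(f,tip),proj(g,tip))
a=f["pixels"][:,:,::-1][:,:,:]; u,v=proj(g,slot).astype(int)
b=cv2.resize(np.ascontiguousarray(g["pixels"][max(v-70,0):v+50,max(u-60,0):u+60,::-1]),None,fx=2,fy=2,interpolation=cv2.INTER_CUBIC)
im=np.ascontiguousarray(a); im=np.vstack([im,np.zeros((0,640,3),np.uint8)])
c=np.zeros((480,800,3),np.uint8); c[:,:560]=im[:,40:600]; c[:b.shape[0],560:560+b.shape[1]]=b[:480,:240]
cv2.imwrite("pics/c2.png",c)
E
```

```text
3.4833 [0.44930562 0.02132125 0.39810968] 0.007475350144173217 [[0.184, 0.851, 0.492], [0.983, -0.159, -0.092], [-0.0, 0.501, -0.866]] ([-0.3, -0.8, -0.6], [0.0003, 0.0007, -0.0003])
slot in wrist [313.11345242 229.09836041] scene [294.54961699 269.72776351]
tip [ 0.56987809 -0.00123115  0.18602793] [314.02398438 253.04799512] [300.37896427 241.91632259]
```

View pics/c2.png

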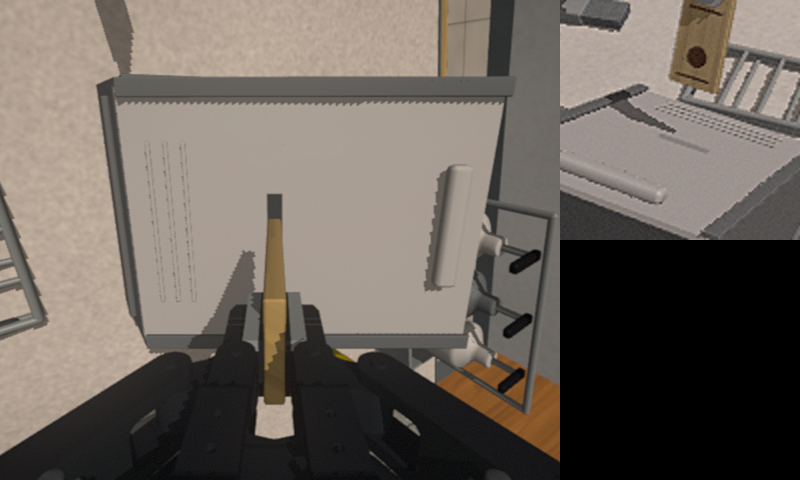

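The tag is held well and lined up with the slot. In the wrist view its end is at crop cols 267–283, with the slot at cols 267–282. I'll check the offsets numerically by comparing projected corners with the observed edges.

```bash
python3 - <<'E'
from station import env
from h import *
f=dict(np.load("pics/w2.npz")); g=dict(np.load("pics/s2.npz"))
s=env.read_state(); R=np.array(s["orientation"]); T=s["tcp_pos"]
X,Y,Z=R.T
for d in (.145,.245):
  for a in (-.022,.022):
    p=T+Z*d+X*a; print("tag",d,a,"wrist",proj(f,p).round(1),"scene",proj(g,p).round(1))
L=lidR()
for a in (-.024,.024): print("slot y",a,"wrist",proj(f,slot+L[:,1]*a).round(1),"scene",proj(g,slot+L[:,1]*a).round(1))
gr=cv2.cvtColor(f["pixels"],cv2.COLOR_RGB2GRAY)
for r in (190,193,196,200,205,210,215): print(r,gr[r,300:330].tolist())
hs=cv2.cvtColor(f["pixels"],cv2.COLOR_RGB2HSV)
for r in (217,220,225,235,250,270,290): print(r,hs[r,300:330,0].tolist())
gs=cv2.cvtColor(g["pixels"],cv2.COLOR_RGB2HSV)
m=(gs[...,0]>=14)&(gs[...,0]<30)&(gs[...,1]>80)
for b in blobs(m,280,190,60,70,50): print(b[:3],cv2.boxPoints(b[3]).round(1).tolist())
big=cv2.resize(np.ascontiguousarray(g["pixels"][190:300,260:350,::-1]),None,fx=6,fy=5.4,interpolation=cv2.INTER_CUBIC)
cv2.imwrite("pics/c3.png",big)
E
```

```text
tag 0.145 -0.022 wrist [315.1 405.2] scene [300.1 180. ]
tag 0.145 0.022 wrist [315.1 297.8] scene [324.7 186.5]
tag 0.245 -0.022 wrist [314.8 285.5] scene [289.  238.3]
tag 0.245 0.022 wrist [314.8 216.5] scene [312.5 245.7]
slot y -0.024 wrist [313.1 259.9] scene [282.2 265.5]
slot y 0.024 wrist [313.1 196.6] scene [307.2 274. ]
190 [161, 160, 160, 160, 160, 159, 160, 160, 160, 160, 160, 159, 160, 161, 161, 160, 161, 161, 161, 162, 162, 160, 161, 160, 162, 160, 162, 160, 160, 159]
193 [161, 160, 160, 159, 160, 160, 153, 139, 134, 134, 136, 136, 136, 137, 136, 135, 134, 137, 134, 136, 135, 139, 147, 159, 163, 161, 159, 160, 161, 160]
196 [161, 159, 160, 160, 162, 161, 138, 92, 64, 63, 64, 64, 64, 64, 65, 65, 64, 64, 66, 63, 62, 84, 129, 160, 162, 160, 160, 161, 161, 160]
200 [158, 160, 160, 161, 162, 158, 139, 97, 67, 64, 64, 66, 64, 64, 65, 65, 64, 66, 65, 62, 64, 85, 128, 158, 162, 160, 160, 161, 160, 161]
205 [160, 160, 161, 160, 162, 159, 141, 99, 68, 63, 65, 65, 65, 65, 65, 65, 66, 65, 65, 64, 66, 85, 128, 157, 162, 160, 162, 160, 160, 162]
210 [161, 160, 160, 160, 161, 160, 14
[... 578 characters left out ...]
 18, 17, 12, 13, 14, 14, 14, 14, 14, 13]
235 [13, 12, 16, 12, 14, 14, 14, 16, 18, 18, 18, 18, 19, 18, 18, 18, 17, 17, 18, 18, 19, 18, 13, 12, 13, 13, 14, 13, 14, 13]
250 [14, 14, 14, 14, 13, 14, 15, 19, 18, 18, 18, 18, 17, 18, 18, 18, 18, 19, 18, 18, 19, 18, 17, 15, 13, 13, 15, 14, 14, 15]
270 [14, 14, 14, 13, 16, 16, 18, 18, 19, 18, 19, 18, 18, 19, 18, 18, 18, 18, 18, 18, 18, 18, 19, 18, 15, 14, 13, 16, 14, 14]
290 [15, 14, 14, 15, 17, 19, 19, 19, 18, 18, 18, 19, 19, 18, 18, 19, 18, 19, 17, 19, 19, 19, 18, 18, 18, 17, 14, 14, 15, 14]
([305.76, 217.84], 1076, [289, 190, 35, 56]) [[287.5, 240.5], [298.6000061035156, 185.10000610351562], [323.6000061035156, 190.10000610351562], [312.5, 245.5]]
```

View pics/c3.png

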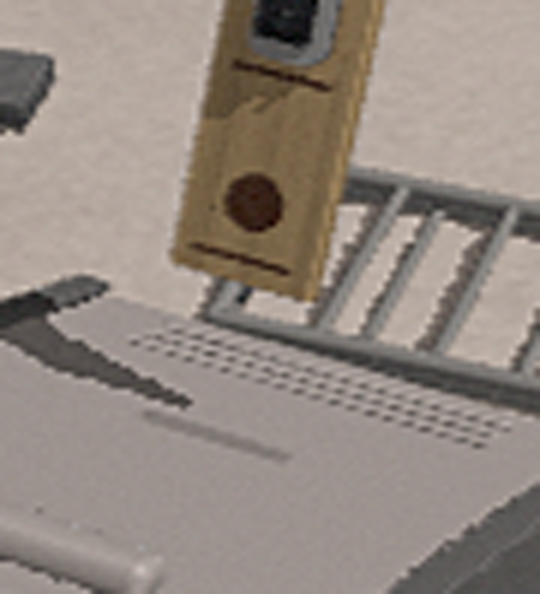

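Both views agree that the slot is about 2 mm further along +y and 1 mm further up the slope than I assumed. I'll correct for that, advance to just above the mouth and re-measure.

Call:
jog_arm --commands '[[[0,1.4,2,0.6,0,0,0],[0,12,0,-18,0,0,0],[0,22.1,-1.9,-35.8,0,0,0],[0,22.1,-1.9,-35.8,0,0,0],[0,22.1,-1.9,-35.8,0,0,0]]]'

```text
t: 4.0
tcp_pos: [0.4719, 0.0205, 0.3626]
orientation: [[0.182, 0.852, 0.492], [0.983, -0.157, -0.091], [-0.0, 0.5, -0.866]]
ft_force: [-0.3, 0.3, 0.4]
width: 0.0076
```

```bash
python3 - <<'E'
from station import env
from h import *
f=env.grab_frame("wrist"); np.savez("pics/w3.npz",**f); g=env.grab_frame("scene"); np.savez("pics/s3.npz",**g)
s=env.read_state(); R=np.array(s["orientation"]); T=s["tcp_pos"]; L=lidR()
print(T,R.round(3).tolist(),s["width"],s["ft_force"])
X,Y,Z=R.T
for a in (-.022,.022): p=T+Z*.245+X*a; print("tag",a,proj(f,p).round(1),proj(g,p).round(1))
for a in (-.024,.024): print("slot y",a,"wrist",proj(f,slot+L[:,1]*a).round(1),"scene",proj(g,slot+L[:,1]*a).round(1))
a=np.ascontiguousarray(f["pixels"][170:320,270:370,::-1]); b=np.ascontiguousarray(g["pixels"][220:300,260:330,::-1])
cv2.imwrite("pics/c4.png",np.hstack([cv2.resize(a,(400,600),interpolation=cv2.INTER_CUBIC),cv2.resize(b,(400,457),interpolation=cv2.INTER_CUBIC) if 0 else cv2.copyMakeBorder(cv2.resize(b,(400,457),interpolation=cv2.INTER_CUBIC),0,143,0,0,cv2.BORDER_CONSTANT)]))
E
```

```text
[0.47163323 0.02033101 0.36373771] [[0.182, 0.85, 0.494], [0.983, -0.157, -0.091], [0.0, 0.502, -0.865]] 0.007639031029772264 [-0.55310227  0.20153457  0.03053152]
tag -0.022 [315.6 287.3] [285.6 261.8]
tag 0.022 [315.8 218.3] [308.7 269.5]
slot y -0.024 wrist [310.7 289.5] scene [282.2 265.5]
slot y 0.024 wrist [310.7 217.5] scene [307.2 274. ]
```

View pics/c4.png

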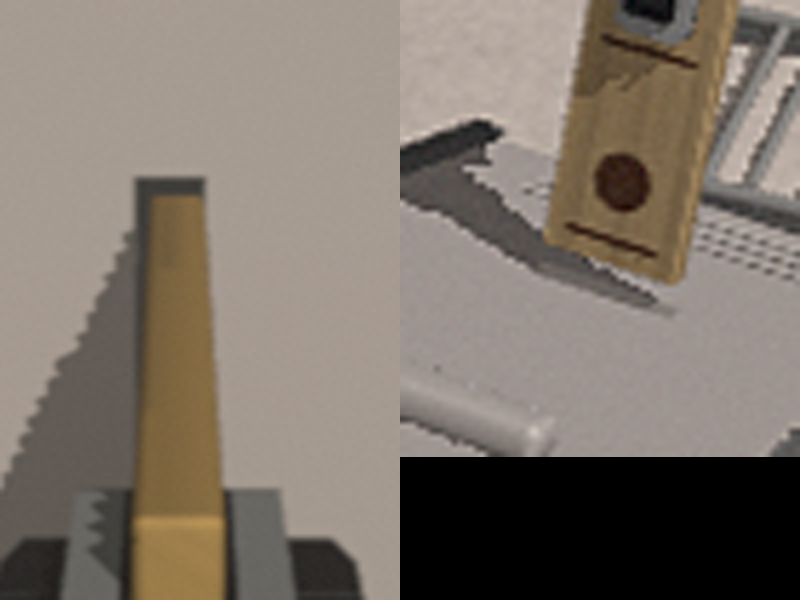

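At about 9 mm off the lid the tag sits about 1 mm too far up the slope and 1–1.5 mm too far along +y. I'll correct that, move closer and re-measure numerically.

Call:
jog_arm --commands '[[[0,-1.2,-1,-0.6,0,0,0],[0,1.8,-1.6,-5.8,0,0,0],[0,1.8,-1.6,-5.8,0,0,0],[0,1.8,-1.6,-5.8,0,0,0]]]'

```text
t: 4.43
tcp_pos: [0.4734, 0.0187, 0.3579]
orientation: [[0.182, 0.85, 0.494], [0.983, -0.157, -0.091], [0.0, 0.502, -0.865]]
ft_force: [-0.2, 0.0, 0.1]
width: 0.0071
```

```bash
cat > m.py <<'E'
from station import env
from h import *
import sys
f=env.grab_frame("wrist"); g=env.grab_frame("scene"); np.savez("pics/%s.npz"%sys.argv[1],w=f["pixels"],s=g["pixels"])
s=env.read_state(); R=np.array(s["orientation"]); T=s["tcp_pos"]; L=lidR(); tip=T+R[:,2]*.245
print("t",s["t"],T,"w",s["width"],"F",np.round(s["ft_force"],1)); print("tip-slot in lid (mm)",(L.T@(tip-slot)*1000).round(1))
hs=cv2.cvtColor(f["pixels"],cv2.COLOR_RGB2HSV).astype(int); gr=cv2.cvtColor(f["pixels"],cv2.COLOR_RGB2GRAY)
print("col313 gray/sat rows 205-232:",[(r,int(gr[r,313]),int(hs[r,313,1])) for r in range(205,233,1)])
for r in (222,226,232,240): print(r,"gray",gr[r,298:330].tolist(),"sat",hs[r,298:330,1].tolist())
E
python3 m.py w4
```

```text
t 4.5333 [0.47341316 0.01869515 0.35804932] w 0.007406031872748783 F [ 0.8  0.7 -0.4]
tip-slot in lid (mm) [2.  3.  3.7]
col313 gray/sat rows 205-232: [(205, 155, 33), (206, 158, 31), (207, 157, 34), (208, 156, 31), (209, 155, 31), (210, 158, 31), (211, 157, 31), (212, 159, 33), (213, 151, 31), (214, 92, 32), (215, 58, 21), (216, 60, 21), (217, 61, 17), (218, 70, 60), (219, 94, 118), (220, 100, 118), (221, 100, 117), (222, 98, 121), (223, 97, 121), (224, 97, 121), (225, 98, 120), (226, 98, 118), (227, 98, 118), (228, 98, 119), (229, 98, 119), (230, 97, 120), (231, 97, 122), (232, 97, 121)]
222 gray [157, 156, 157, 158, 151, 120, 76, 62, 63, 71, 82, 94, 93, 95, 97, 98, 101, 104, 106, 106, 108, 106, 101, 115, 144, 156, 158, 157, 158, 158, 158, 157] sat [32, 32, 34, 32, 34, 30, 26, 16, 38, 82, 108, 113, 117, 115, 115, 121, 121, 119, 123, 124, 126, 126, 107, 53, 34, 31, 34, 32, 32, 31, 31, 32]
226 gray [157, 157, 157, 159, 150, 123, 77, 60, 63, 72, 84, 93, 95, 94, 94, 98, 100, 105, 106, 109, 108, 107, 106, 122, 144, 156, 157, 157, 157, 156, 158, 157] sat [31, 32, 32, 30, 32, 30, 26, 25, 39, 90, 112, 119, 120, 118, 123, 118, 117, 119, 122, 122, 121, 123, 114, 64, 32, 30, 32, 32, 31, 34, 32, 32]
232 gray [160, 155, 146, 124, 97, 82, 71, 63, 64, 74, 87, 92, 94, 94, 94, 97, 99, 102, 105, 107, 109, 109, 108, 117, 137, 155, 156, 156, 157, 156, 157, 157] sat [32, 33, 32, 35, 35, 33, 24, 31, 55, 98, 118, 119, 121, 115, 124, 121, 122, 123, 121, 123, 122, 126, 121, 86, 43, 33, 31, 33, 32, 31, 32, 32]
240 gray [91, 94, 94, 95, 92, 81, 69, 62, 70, 82, 92, 97, 99, 101, 100, 104, 106, 105, 107, 106, 108, 109, 107, 109, 130, 153, 158, 156, 156, 155, 156, 156] sat [34, 33, 31, 33, 29, 30, 28, 35, 77, 110, 117, 121, 124, 122, 129, 119, 121, 128, 125, 128, 126, 126, 127, 112, 57, 33, 29, 31, 32, 33, 31, 32]
```

Call:
jog_arm --commands '[[[0,-0.8,0.1,-0.5,0,0,0],[0,-0.8,0.1,-0.5,0,0,0],[0,2.1,-0.4,-5.6,0,0,0],[0,4.1,-0.8,-9,0,0,0],[0,6.6,-1.3,-13.4,0,0,0],[0,6.6,-1.3,-13.4,0,0,0]]]'

```text
t: 5.03
tcp_pos: [0.4803, 0.0173, 0.3435]
orientation: [[0.182, 0.851, 0.493], [0.983, -0.158, -0.091], [-0.0, 0.501, -0.865]]
ft_force: [0.3, -0.7, -0.3]
width: 0.0072
```

```bash
python3 m.py w5
```

```text
t 5.1333 [0.48012873 0.01735959 0.34427735] w 0.007506350828772125 F [0.6 0.2 0.5]
tip-slot in lid (mm) [  0.9   2.9 -11.7]
col313 gray/sat rows 205-232: [(205, 156, 31), (206, 156, 32), (207, 156, 31), (208, 154, 33), (209, 156, 32), (210, 155, 31), (211, 157, 31), (212, 156, 34), (213, 155, 34), (214, 156, 33), (215, 156, 32), (216, 156, 34), (217, 155, 34), (218, 156, 31), (219, 158, 32), (220, 153, 33), (221, 117, 47), (222, 78, 76), (223, 79, 114), (224, 96, 116), (225, 98, 118), (226, 97, 119), (227, 97, 118), (228, 97, 121), (229, 96, 117), (230, 96, 122), (231, 95, 120), (232, 97, 117)]
222 gray [154, 155, 156, 157, 156, 156, 143, 111, 76, 72, 77, 74, 75, 74, 73, 78, 81, 83, 83, 81, 78, 75, 75, 72, 71, 74, 99, 134, 154, 156, 156, 156] sat [34, 33, 31, 31, 32, 31, 30, 31, 38, 61, 77, 84, 75, 77, 81, 76, 86, 91, 91, 85, 84, 81, 71, 55, 28, 26, 32, 32, 33, 34, 31, 31]
226 gray [155, 155, 156, 156, 155, 156, 144, 109, 69, 69, 83, 93, 93, 94, 95, 97, 100, 102, 106, 105, 109, 108, 105, 89, 64, 64, 93, 133, 155, 156, 155, 156] sat [31, 33, 30, 32, 31, 32, 32, 29, 38, 85, 112, 117, 119, 116, 116, 119, 122, 118, 120, 124, 120, 122, 120, 102, 47, 27, 29, 31, 33, 33, 30, 32]
232 gray [154, 157, 156, 151, 133, 114, 101, 85, 67, 75, 87, 94, 94, 93, 95, 97, 101, 102, 105, 106, 107, 109, 107, 94, 70, 65, 94, 132, 155, 156, 156, 154] sat [33, 32, 32, 33, 33, 32, 31, 29, 56, 103, 110, 118, 114, 117, 117, 117, 115, 119, 121, 122, 124, 124, 125, 115, 66, 26, 31, 33, 31, 32, 33, 31]
240 gray [138, 108, 91, 91, 92, 94, 89, 81, 73, 81, 90, 98, 98, 100, 102, 103, 104, 105, 106, 106, 107, 108, 109, 103, 84, 68, 93, 133, 154, 156, 156, 155] sat [32, 34, 34, 35, 32, 28, 30, 42, 75, 111, 117, 122, 122, 122, 122, 122, 121, 120, 122, 126, 127, 124, 126, 123, 101, 38, 26, 34, 33, 32, 33, 33]
```

The tag is in the mouth with clearance on both sides and no force. I'll push on until the fingertips are close to the lid.

Call:
jog_arm --commands '[[[0,4.3,-1.5,-7.8,0,0,0],[0,8.8,-2.3,-15.6,0,0,0],[0,13.2,-3.1,-23.4,0,0,0],[0,17.6,-3.9,-31.2,0,0,0],[0,22,-4.8,-39,0,0,0],[0,26.5,-5.6,-46.7,0,0,0],[0,26.5,-5.6,-46.7,0,0,0]]]'

```text
t: 5.72
tcp_pos: [0.507, 0.0116, 0.2957]
orientation: [[0.182, 0.852, 0.491], [0.983, -0.158, -0.091], [-0.0, 0.5, -0.866]]
ft_force: [0.5, 0.6, -1.1]
width: 0.0078
```

```bash
python3 m.py w6 | head -2
```

```text
t 5.8167 [0.50672551 0.01173001 0.29716908] w 0.007342839684118181 F [-0.1  0.8  0.1]
tip-slot in lid (mm) [  0.7   2.2 -66. ]
```

Call:
jog_arm --commands '[[[0.3,0,0,0,0,0,0],[0.3,0,0,0,0,0,0],[0.3,0,0,0,0,0,0],[0.3,0,0,0,0,0,0],[0.3,0,0,0,0,0,0],[0.3,0,0,0,0,0,0]]]'

```text
t: 6.32
tcp_pos: [0.5067, 0.0117, 0.2973]
orientation: [[0.182, 0.851, 0.493], [0.983, -0.157, -0.091], [-0.0, 0.501, -0.865]]
ft_force: [0.8, -0.0, 0.0]
width: 0.0257
```

```bash
python3 m.py w7 | head -2; python3 - <<'E'
import cv2,numpy as np
d=np.load("pics/w7.npz"); w=d["w"][150:480,200:440,::-1]; s=d["s"][170:310,240:360,::-1]
cv2.imwrite("pics/c7.png",np.hstack([cv2.resize(np.ascontiguousarray(w),(349,480)),cv2.resize(np.ascontiguousarray(s),(411,480))]))
E
```

```text
t 6.4167 [0.5067195  0.01174102 0.29725107] w 0.026140994924164867 F [0.6 1.1 1.2]
tip-slot in lid (mm) [  0.7   2.2 -66. ]
```

View pics/c7.png

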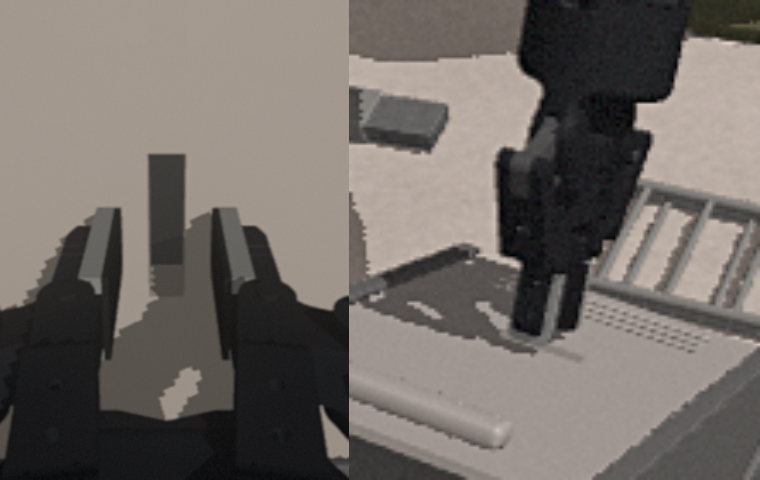

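The slot is empty with only a dark opening showing, at wrist crop (167,210), and nothing is between the pads. The tag has dropped inside. Next is the counter.

```bash
python3 - <<'E'
from station import env
from h import *
s=env.read_state(); print(move(s,[.431,-.300,.306],np.diag([1.,-1,-1])))
E
```

```text
([-75.7, -311.7, 8.7], [0.4372, 0.3636, -1.3536])
```

Call:
jog_arm --commands '[[[0.3,-15,3,26,0,0,0],[0.3,-30,5,52,0,0,0],[0.3,-32,5,80,0,0,0],[0.1,-32,5,100,0,0,0]]]'

```text
t: 6.75
tcp_pos: [0.474, 0.0169, 0.3997]
orientation: [[0.182, 0.85, 0.495], [0.983, -0.157, -0.091], [0.0, 0.503, -0.864]]
ft_force: [-0.3, 0.1, 0.2]
width: 0.0148
```

Call:
jog_arm --commands '[[[0,-4,-30,0,0.037,0.03,-0.113],[0,-8,-60,0,0.073,0.061,-0.226],[0,-12,-90,0,0.109,0.091,-0.338],[0,-16,-120,0,0.146,0.121,-0.451],[0,-20,-150,0,0.182,0.152,-0.564],[0,-24,-180,0,0.219,0.182,-0.677],[0,-28,-210,0,0.255,0.212,-0.79],[0,-32,-240,0,0.291,0.242,-0.902],[0,-36,-270,-20,0.328,0.273,-1.015],[0,-40,-300,-45,0.364,0.303,-1.128],[0,-43,-317,-70,0.4,0.333,-1.241],[0,-43,-317,-90,0.437,0.364,-1.354]]]'

```text
t: 7.75
tcp_pos: [0.43, -0.3027, 0.3078]
orientation: [[1.0, -0.009, -0.002], [-0.009, -1.0, -0.0], [-0.002, 0.0, -1.0]]
ft_force: [0.8, -0.5, -1.0]
width: 0.0002
```

Call:
jog_arm --commands '[[[0,0,0,0,0,0,0]]]'

```text
t: 7.83
tcp_pos: [0.4293, -0.3031, 0.304]
orientation: [[1.0, -0.016, -0.009], [-0.015, -1.0, 0.005], [-0.009, -0.005, -1.0]]
ft_force: [-0.6, 0.4, -0.0]
width: 0.0002
```

```bash
python3 - <<'E'
from station import env
from h import *
f=env.grab_frame("wrist"); g=env.grab_frame("scene"); t=env.grab_frame("top")
s=env.read_state(); print(s["t"],s["tcp_pos"],s["width"],s["ft_force"],move(s,[.431,-.300,.306],np.diag([1.,-1,-1])))
a=np.ascontiguousarray(f["pixels"][:,:,::-1]); 
R=np.array(s["orientation"]); tip=s["tcp_pos"]+R[:,2]*.173
print("tip",tip,[proj(c,tip).round(1).tolist() for c in (f,g,t)],"pad",[proj(c,[.4335,-.3,.093]).round(1).tolist() for c in (f,g,t)])
u,v=proj(g,[.4335,-.3,.093]).astype(int)
b=cv2.resize(np.ascontiguousarray(g["pixels"][v-60:v+60,u-35:u+35,::-1]),(280,480),interpolation=cv2.INTER_CUBIC)
print(u,v); cv2.imwrite("pics/c8.png",np.hstack([a[:,70:590],b]))
E
```

```text
7.9833 [ 0.43029149 -0.30268975  0.30879965] 3.988051589099773e-05 [0.53094708 1.36356874 0.22225242] ([0.7, 2.7, -2.8], [0.002, -0.0007, 0.0046])
tip [ 0.43017798 -0.30303057  0.13580002] [[318.4, 313.8], [183.2, 191.8], [439.6, 263.1]] pad [[311.9, 264.5], [188.3, 208.8], [433.9, 264.4]]
188 208
```

View pics/c8.png

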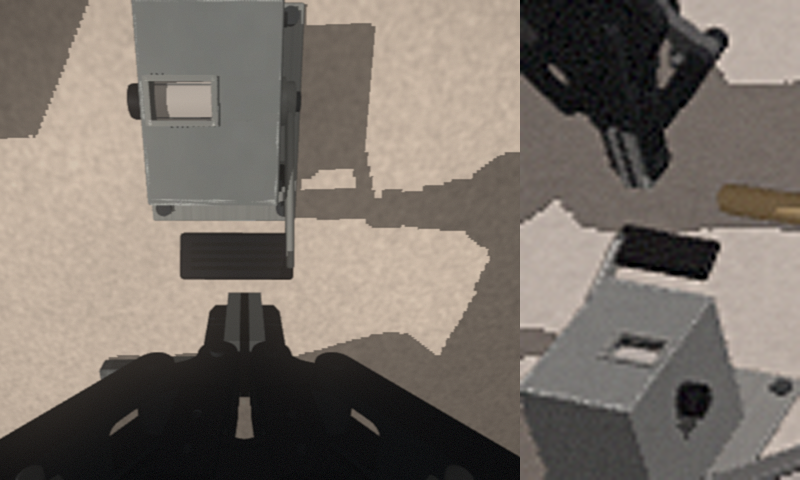

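The drum window is blank. The paddle centre is at wrist (306,255), which puts it at about (0.437,-0.297), 3–4 mm further back than the top view gave. I'll shift and start pressing, checking the force.

Call:
jog_arm --commands '[[[0,3,5,0,0,0,0],[0,3,5,-25,0,0,0],[0,3,5,-45,0,0,0],[0,3,5,-60,0,0,0],[0,3,5,-75,0,0,0],[0,3,5,-85,0,0,0],[0,3,5,-85,0,0,0]]]'

```text
t: 8.57
tcp_pos: [0.4338, -0.2971, 0.2238]
orientation: [[1.0, -0.002, 0.001], [-0.002, -1.0, -0.003], [0.001, 0.003, -1.0]]
ft_force: [-0.3, 0.1, 3.4]
width: -0.0003
```

Call:
jog_arm --commands '[[[0,0,0,-4,0,0,0],[0,0,0,-4,0,0,0]]]'

```text
t: 8.73
tcp_pos: [0.4342, -0.2969, 0.2209]
orientation: [[1.0, -0.001, 0.002], [-0.001, -1.0, -0.004], [0.002, 0.004, -1.0]]
ft_force: [-1.3, -0.3, 4.6]
width: -0.0001
```

Call:
jog_arm --commands '[[[0,0,0,-4,0,0,0],[0,0,0,-4,0,0,0]]]'

```text
t: 8.9
tcp_pos: [0.4346, -0.2968, 0.2178]
orientation: [[1.0, 0.0, 0.004], [0.0, -1.0, -0.005], [0.004, 0.005, -1.0]]
ft_force: [0.2, -0.0, 3.8]
width: 0.0003
```

Call:
jog_arm --commands '[[[0,0,0,-3,0,0,0],[0,0,0,-3,0,0,0]]]'

```text
t: 9.07
tcp_pos: [0.4349, -0.2968, 0.2155]
orientation: [[1.0, 0.001, 0.005], [0.001, -1.0, -0.006], [0.005, 0.006, -1.0]]
ft_force: [1.1, 1.0, 4.9]
width: -0.0001
```

Call:
jog_arm --commands '[[[0,-1,0,-3,0,0,0],[0,-1,0,-3,0,0,0]]]'

```text
t: 9.23
tcp_pos: [0.4342, -0.2968, 0.2132]
orientation: [[1.0, 0.001, 0.006], [0.001, -1.0, -0.007], [0.006, 0.007, -1.0]]
ft_force: [1.1, -0.5, 4.9]
width: 0.0001
```

Call:
jog_arm --commands '[[[0,0,0,-2,0,0,0],[0,0,0,-2,0,0,0]]]'

```text
t: 9.4
tcp_pos: [0.4344, -0.2969, 0.2119]
orientation: [[1.0, 0.001, 0.007], [0.001, -1.0, -0.008], [0.007, 0.008, -1.0]]
ft_force: [-0.2, 0.9, 7.1]
width: -0.0002
```

Call:
jog_arm --commands '[[[0,0,0,-2,0,0,0],[0,0,0,-2,0,0,0]]]'

```text
t: 9.57
tcp_pos: [0.4347, -0.2968, 0.2108]
orientation: [[1.0, 0.002, 0.008], [0.002, -1.0, -0.008], [0.008, 0.008, -1.0]]
ft_force: [-2.0, 3.4, 11.9]
width: -0.0002
```

```bash
python3 -c "
from station import env
s=env.read_state();print(s['tcp_pos'],s['ft_force'])"
```

```text
[ 0.4346712  -0.29683836  0.21080089] [-1.96169043  3.44698886 11.94205273]
```

Call:
jog_arm --commands '[[[0,0,0,-1,0,0,0],[0,0,0,-1,0,0,0]]]'

```text
t: 9.73
tcp_pos: [0.4347, -0.2968, 0.2107]
orientation: [[1.0, 0.002, 0.009], [0.002, -1.0, -0.008], [0.009, 0.008, -1.0]]
ft_force: [-3.2, 3.5, 11.2]
width: 0.0003
```

Call:
jog_arm --commands '[[[0,0,0,20,0,0,0],[0,0,0,45,0,0,0],[0,0,0,75,0,0,0],[0,0,0,95,0,0,0],[0,0,0,95,0,0,0],[0,0,0,95,0,0,0],[0,0,0,95,0,0,0]]]'

```text
t: 10.32
tcp_pos: [0.4346, -0.2967, 0.3051]
orientation: [[1.0, 0.002, 0.008], [0.002, -1.0, -0.008], [0.008, 0.008, -1.0]]
ft_force: [-0.1, -0.1, -0.1]
width: -0.0001
```

```bash
cat > d.py <<'E'
from station import env
from h import *
import sys
f=env.grab_frame("wrist"); s=env.read_state(); print(s["t"],s["tcp_pos"],s["ft_force"],move(s,[.434,-.297,.306],np.diag([1.,-1,-1])))
gr=cv2.cvtColor(f["pixels"],cv2.COLOR_RGB2GRAY); m=(gr<28)
for b in blobs(m,230,200,150,100,300): print("paddle",b[:3])
b=cv2.resize(np.ascontiguousarray(f["pixels"][40:300,180:400,::-1]),(508,600),interpolation=cv2.INTER_CUBIC)
cv2.imwrite("pics/%s.png"%sys.argv[1],b)
E
python3 d.py d1
```

```text
10.3667 [ 0.4345584  -0.29667739  0.30474408] [-0.080116   -0.31662848 -0.51769835] ([-0.6, -0.3, 1.3], [0.0073, 0.0072, -0.002])
```

View pics/d1.png

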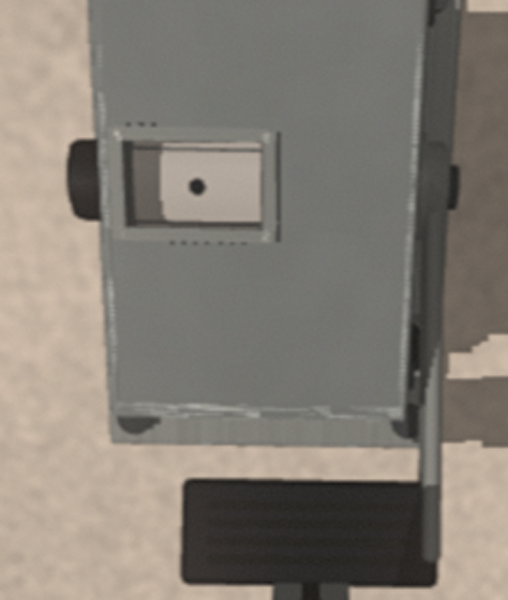

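One pip shows and the paddle is back up. I'll repeat the same stroke.

Call:
jog_arm --commands '[[[0,-0.5,0,-25,0.007,0.007,0],[0,-0.5,0,-50,0.007,0.007,0],[0,-0.5,0,-70,0.007,0.007,0],[0,-0.5,0,-82,0.007,0.007,0],[0,-0.5,0,-88,0.007,0.007,0],[0,-0.5,0,-91,0.007,0.007,0],[0,-0.5,0,-93,0.007,0.007,0],[0,-0.5,0,-94,0.007,0.007,0],[0,-0.5,0,-95,0.007,0.007,0],[0,-0.5,0,-95,0.007,0.007,0]]]'

```text
t: 11.2
tcp_pos: [0.4344, -0.2966, 0.2108]
orientation: [[1.0, 0.002, 0.001], [0.002, -1.0, -0.001], [0.001, 0.001, -1.0]]
ft_force: [-0.7, 3.9, 9.4]
width: 0.0002
```

Call:
jog_arm --commands '[[[0,0,0,-1.2,0,0,0],[0,0,0,-1.2,0,0,0]]]'

```text
t: 11.37
tcp_pos: [0.4346, -0.2966, 0.2107]
orientation: [[1.0, 0.002, 0.002], [0.002, -1.0, -0.001], [0.002, 0.001, -1.0]]
ft_force: [-3.1, 3.1, 10.1]
width: 0.0001
```

Call:
jog_arm --commands '[[[0,0,0,20,0,0,0],[0,0,0,45,0,0,0],[0,0,0,75,0,0,0],[0,0,0,95,0,0,0],[0,0,0,95,0,0,0],[0,0,0,95,0,0,0],[0,0,0,95,0,0,0]]]'

```text
t: 11.95
tcp_pos: [0.4344, -0.2964, 0.3052]
orientation: [[1.0, 0.002, 0.001], [0.002, -1.0, -0.0], [0.001, 0.0, -1.0]]
ft_force: [-1.0, 0.2, -0.3]
width: 0.0001
```

```bash
python3 d.py d2
```

```text
12.0 [ 0.43437167 -0.29644473  0.30482503] [-0.64984289  0.38951245 -0.50991922] ([-0.4, -0.6, 1.2], [-0.0002, 0.0003, -0.0023])
```

View pics/d2.png

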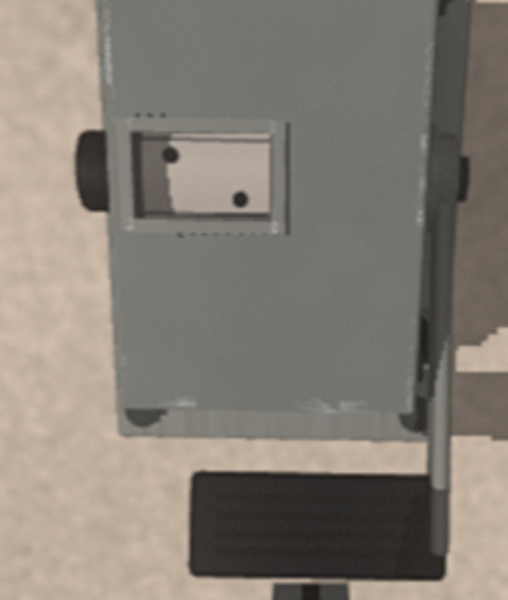

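The window shows two pips and the drum sits square. Now the third stroke.

Call:
jog_arm --commands '[[[0,0,0,-25,0,0,0],[0,0,0,-50,0,0,0],[0,0,0,-70,0,0,0],[0,0,0,-82,0,0,0],[0,0,0,-88,0,0,0],[0,0,0,-91,0,0,0],[0,0,0,-93,0,0,0],[0,0,0,-94,0,0,0],[0,0,0,-95,0,0,0],[0,0,0,-95,0,0,0]]]'

```text
t: 12.83
tcp_pos: [0.4348, -0.2964, 0.2109]
orientation: [[1.0, 0.003, 0.001], [0.003, -1.0, -0.0], [0.001, 0.0, -1.0]]
ft_force: [-1.0, 3.3, 9.9]
width: 0.0
```

Call:
jog_arm --commands '[[[0,0,0,-1.2,0,0,0],[0,0,0,-1.2,0,0,0]]]'

```text
t: 13.0
tcp_pos: [0.4349, -0.2964, 0.2108]
orientation: [[1.0, 0.003, 0.002], [0.003, -1.0, -0.0], [0.002, 0.0, -1.0]]
ft_force: [-3.0, 3.0, 9.6]
width: -0.0
```

Call:
jog_arm --commands '[[[0,0,0,20,0,0,0],[0,0,0,45,0,0,0],[0,0,0,75,0,0,0],[0,0,0,110,0,0,0],[0,0,0,140,0,0,0],[0,0,0,140,0,0,0],[0,0,0,140,0,0,0],[0,0,0,140,0,0,0]]]'

```text
t: 13.67
tcp_pos: [0.4347, -0.2962, 0.3504]
orientation: [[1.0, 0.003, 0.001], [0.003, -1.0, 0.0], [0.001, -0.0, -1.0]]
ft_force: [-0.6, 0.5, -0.5]
width: 0.0002
```

```bash
python3 d.py d3; python3 - <<'E'
from station import env
from h import *
d=cv2.imread("pics/d3.png"); t=env.grab_frame("top")["pixels"][:,:,::-1]
b=cv2.resize(np.ascontiguousarray(t[90:340,100:480]),(440,290),interpolation=cv2.INTER_AREA)
c=np.zeros((600,800,3),np.uint8); c[:424,:359]=cv2.resize(d,(359,424)); c[:290,360:800]=b
s=env.grab_frame("scene")["pixels"][:,:,::-1]; c[295:600,360:767]=cv2.resize(np.ascontiguousarray(s),(407,305))
cv2.imwrite("pics/final.png",c)
E
```

```text
13.7167 [ 0.43471111 -0.29622668  0.34986907] [ 0.27579712 -0.67990705 -0.51070602] ([-0.7, -0.8, -43.9], [-0.0007, 0.0002, -0.0027])
```

View pics/final.png

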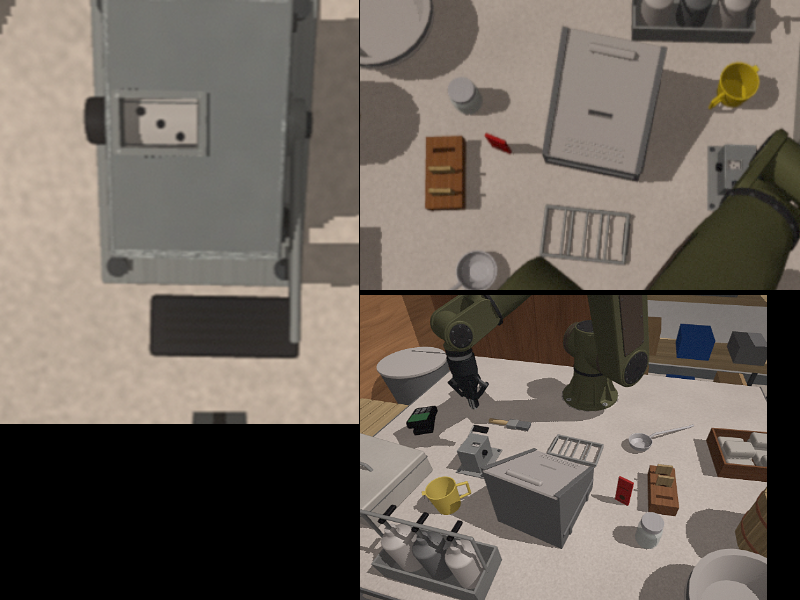

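Three pips show at crop (140–180,110–136), the paddle is up, and the gripper is clear of everything. Both short tags are still in the stand, the slot is empty, and the rest of the table looks the same.

```bash
python3 -c "
from station import env
print(env.hand_in())"
```

```text
the job is handed in; nothing more can be done
None
```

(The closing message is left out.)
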